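# Set up the testing table after the drive

## Task

The van has parked: unpack the bottles for work. First lift the retaining bar straight up out of both brackets of the transit rack, keep it level, and lay it flat, grip upwards, in the long shallow tray. Then take the three capped bottles out of the rack one after another and stand each upright in the round stand of its own size (smallest bottle in the smallest stand, and so on); leave the squat tub standing where it is in the rack.

Things in the scene. Friction and masses are not known exactly. Their poses are not given: they have to be found in the camera images.
- rack: Transit rack, fixed to the table: grey base plate 100 x 360 mm, 6 mm thick, its long side along the rack's own y. On it four cells in a row with centres at y = -105, -35, 35, 105 mm, parted and edged by 3 mm walls whose tops are 18 mm above the table. At y = -168 and 168 mm an upright open-topped U bracket (40 mm wide along x, 12 mm along y; slot 30 mm wide, slot floor 140 mm and arm tops 160 mm above the table). Origin: on the table under the middle of the plate; z up.
- bar: Retaining bar: flat steel bar 380 mm long (along its own y), 20 mm wide (x), 14 mm high, with a black grip standing on the middle of its top: 16 mm thick (x), 46 mm long (y), 40 mm tall, so 54 mm overall. About 350 g, balanced at the middle. At the start it lies across both U brackets above the bottles, underside 140 mm above the table, the tops of the bottles 6 mm or more below it. Origin: centre of the bar's underside; z up.
- small_bottle: Smallest bottle: white plastic cylinder 38 mm in diameter with a green label band, 108 mm tall overall: body to 66 mm, then a neck 20 mm in diameter from 66 to 78 mm, then a grey cap 26 mm in diameter and 30 mm tall up to 108 mm. Grip it by the cap. About 90 g. Stands in one of the rack's cells at the start (any of the four). Origin: centre of its underside; z up its axis.
- medium_bottle: Medium bottle: white plastic cylinder 50 mm in diameter with a green label band, 118 mm tall overall: body to 76 mm, then a neck 20 mm in diameter from 76 to 88 mm, then a grey cap 26 mm in diameter and 30 mm tall up to 118 mm. Grip it by the cap. About 180 g. Stands in one of the rack's cells at the start (any of the four). Origin: centre of its underside; z up its axis.
- large_bottle: Largest bottle: white plastic cylinder 62 mm in diameter with a green label band, 128 mm tall overall: body to 86 mm, then a neck 20 mm in diameter from 86 to 98 mm, then a grey cap 26 mm in diameter and 30 mm tall up to 128 mm. Grip it by the cap. About 300 g. Stands in one of the rack's cells at the start (any of the four). Origin: centre of its underside; z up its axis.
- tub: Squat white tub with a wide grey lid and no neck: 58 mm in diameter (lid 62 mm), 75 mm tall, about 200 g, in one of the rack's cells. It stays there. Origin: centre of its underside.
- small_stand: The smallest round stand: shallow grey cup fixed to the table, 56 mm inner and 62 mm outer diameter, floor 4 mm above the table, rim 12 mm above the table. Belongs to the smallest bottle (38 mm). Origin: on the table at its centre.
- medium_stand: The medium round stand: shallow grey cup fixed to the table, 68 mm inner and 74 mm outer diameter, floor 4 mm above the table, rim 12 mm above the table. Belongs to the medium bottle (50 mm). Origin: on the table at its centre.
- large_stand: The largest round stand: shallow grey cup fixed to the table, 80 mm inner and 86 mm outer diameter, floor 4 mm above the table, rim 12 mm above the table. Belongs to the largest bottle (62 mm). Origin: on the table at its centre.
- bar_tray: Long shallow grey tray for the bar, fixed to the table left or right of the rack and lying roughly along the line away from the robot: outer 80 x 420 mm, inner 72 x 412 mm, floor 4 mm and rim 14 mm above the table. Its own y runs along its length (either way round is the same). Origin: on the table under its centre.

How it is judged:
By the outcome, as a careful person would: the job done as asked, in the order asked, and still so for the second after the job is handed in, with the robot touching nothing.
It also fails if it takes over 112 s, if anything falls off the work surface, if the arm or the gripper's body presses on something with over 40 N, if the wrist force passes 120 N, or if a joint passes its speed limit or range.

## Robot

A 6-joint arm with a two-finger parallel gripper is mounted at the origin on the work surface. World frame = base frame: x ahead of the robot, y to its left, z up, the work surface at z = 0. Lengths are in mm, angles in rad, forces in N, time in s.
With the tool pointing down it reaches from about 400 to 925 mm from the base axis. Payload 12.5 kg.
Tool frame: the origin (TCP) lies midway between the tips of the shut fingers; the grasp point (between the pads) lies 19 mm behind it; z points along the fingers, y is the line along which they close (so a half turn about z gives the same grasp; the last joint's range is limited). The gripper opens to 95 mm and grips with 3 to 60 N. Pads are 20 mm wide; open, the fingers measure 119 mm over their backs; the gripper's body (75 mm by 180 mm) begins 59 mm behind the grasp point.
Start: joints at [-1.434, 0.491, 1.559, -0, 1.092, -0.106], TCP at [150.286, -606.68, 214.661] pointing down, gripper open.
Joint ranges: [-3.1, 3.1], [-0.84, 2.19], [0.05, 2.79], [-1.13, 4.28], [0.06, 2.93], [-2.69, 2.69]. Speed limits (rad/s): [2.22, 2.22, 2.79, 3.14, 3.14, 3.14].

## Interface

Orientations are given as [roll, pitch, yaw] about the fixed x, y, z axes, in that order (R = Rz(yaw) Ry(pitch) Rx(roll)).
In Python, from cell import state, read_camera, camera_info, env gives the robot as it stands.
- The arm moves only by the tool move_arm, never from a script. Its argument "commands" is a list of rows, each a list of 3 entries, a list of its own where there are three numbers: the shift along the world's x, y, z in cm, then the turn, a rotation vector about the world's x, y, z in degrees, then the opening, from 0 (shut) to 1 (fully open). A call has 1 to 10 rows; each row shifts and turns the commanded pose from where the row before left it; what a row does not reach is not made up. A row lasts 1/10 s, in which the tool goes at most 50 mm and 8.59 degrees, less where a joint would pass 70% of its speed; a pose out of reach is approached as far as the arm can. A call with a gripper value outside its range is refused whole. The fingers move at their own pace and stop on an object; the grip force is fixed at half the most. Time passes only in rows, so rows that do not move let the fingers close. It gives the time, the measured TCP pose, the force, the opening and the grip force at its end, in the units of the state.
- state(): the state, without advancing time (a new reading comes with each control period).
- read_camera(name): name is "side" or "top" or "wrist"; returns the picture (480x640x3 uint8, blue, green, red); there is no depth.
- camera_info(name): a dict with "K" (3x3 intrinsics, pixels), "k1" (the pictures are not rectified: a ray, as slopes to the right and down, at radius r is drawn at 1 + k1 r^2 times it, then the intrinsics apply), "cam_to_world" (4x4, takes a point from camera to world coordinates). Camera axes: x right, y down, z forward; pixel columns grow to the right and rows downward; lengths in mm; the calibration is good to about 2 mm. A picture is of the moment at which its call begins: read the wrist's pose just before it. camera_info takes no time and is no camera call; for the wrist camera it gives the pose at the moment of the call.
- env.job_done(): hands the job in; it is judged then, once.
The state is a dict: "t": time; "joints": joint angles; "qvel": joint speeds; "tau": joint torques, N m; "eef_pos": TCP position; "tcp_rot": TCP orientation; "ft_force": force on the tool from outside, world axes, zero at the start; "moment": the same for the moment, N m; "opening": opening from 0.0 (shut) to 1.0 (fully open); "grip_force": force on a finger pad.
Only numpy, scipy, OpenCV 4.12 (cv2) and the standard library are available. Lean on these libraries where they do the work, as an engineer would, in place of code of your own. Each camera call takes 0.05 s, during which the arm holds its last target. There are 200 camera calls.

## Working session

There is one attempt and no reset: what is moved stays moved. The work goes in short steps, Python scripts to look and compute and a tool call to move; the robot and the scene stay as the last step left them, time stands still between calls to the robot, and variables do not carry over. Pictures are saved under pics/ and viewed, at most 14 in all, crops included, and the job is handed in when it is done.

Besides the shell and the picture viewer there is one more tool, called after "Call:" by a JSON object that holds its "api" and its "payload". move_arm: Moves the arm, as the interface text tells. Its arguments: {"type":"object","properties":{"commands":{"type":"array"}},"required":["commands"]}

```bash
mkdir -p pics; cat > h.py <<'E'
import numpy as np, cv2
from cell import state, read_camera, camera_info, env
def ray(ci,u,v):
    K=np.array(ci["K"]);k=ci["k1"];T=np.array(ci["cam_to_world"])
    d=np.array([(u-K[0,2])/K[0,0],(v-K[1,2])/K[1,1]]);s=d.copy()
    for _ in range(20): s=d/(1+k*(s@s))
    return T[:3,3],T[:3,:3]@np.array([s[0],s[1],1])
def onz(ci,u,v,z):
    o,d=ray(ci,u,v);return (o+d*(z-o[2])/d[2])[:2]
def pix(ci,p):
    K=np.array(ci["K"]);T=np.array(ci["cam_to_world"])
    c=T[:3,:3].T@(np.array(p)-T[:3,3]);s=c[:2]/c[2];s=s*(1+ci["k1"]*(s@s))
    return K[0,0]*s[0]+K[0,2],K[1,1]*s[1]+K[1,2]
E
python3 - <<'E'
from h import *
for n in ["top","side"]:
    cv2.imwrite(f"pics/{n}0.png",read_camera(n)); ci=camera_info(n); print(n,np.round(ci["cam_to_world"],3).tolist(),np.array(ci["K"]).tolist(),ci["k1"])
print(state())
E
```

```text
top [[-0.011, -0.985, 0.174, 424.682], [-1.0, 0.007, -0.023, 26.319], [0.022, -0.175, -0.984, 1044.234], [0.0, 0.0, 0.0, 1.0]] [[460.00380266240944, 0.0, 313.92313295417296], [0.0, 460.00380266240944, 238.83188809117635], [0.0, 0.0, 1.0]] -0.12084259416210033
side [[0.96, -0.125, 0.252, 366.906], [-0.281, -0.469, 0.837, -741.844], [0.013, -0.874, -0.485, 544.134], [0.0, 0.0, 0.0, 1.0]] [[447.84099336637433, 0.0, 314.514281726687], [0.0, 447.84099336637433, 236.40416989580487], [0.0, 0.0, 1.0]] 0.010627102502983694
{'t': 0.1, 'joints': array([-1.43360249e+00,  4.91526212e-01,  1.55940654e+00, -3.01562745e-06,
        1.09176187e+00, -1.05580127e-01]), 'qvel': array([-0.00123181, -0.00170245, -0.00145627, -0.00026094,  0.00175821,
       -0.00111816]), 'tau': array([ 4.04712730e-03, -6.13619399e+01, -2.58606970e+01,  6.94154506e-02,
        4.70322522e-02, -5.81970312e-05]), 'eef_pos': array([ 150.24798768, -606.42434768,  214.09726224]), 'tcp_rot': array([-3.14049654e+00, -1.13469697e-04,  2.42775296e-01]), 'ft_force': array([ 0.53380402, -0.11064905,  1.13099615]), 'moment': array([-0.00882271, -0.02532741, -0.00072223]), 'grip_force': 0.0, 'opening': 1.0038517933981745}
```

View pics/top0.png

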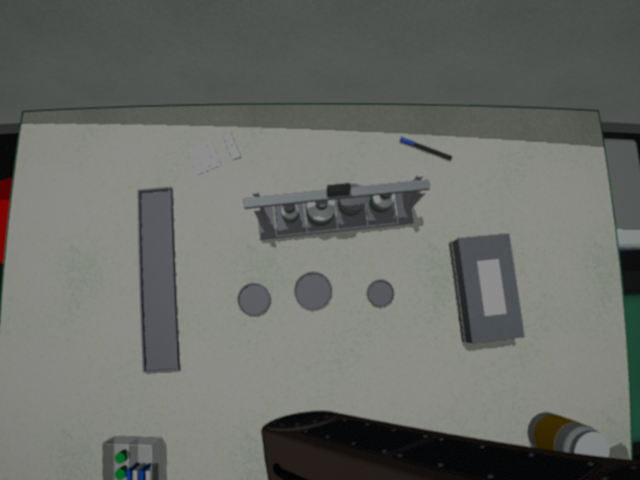

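View pics/side0.png

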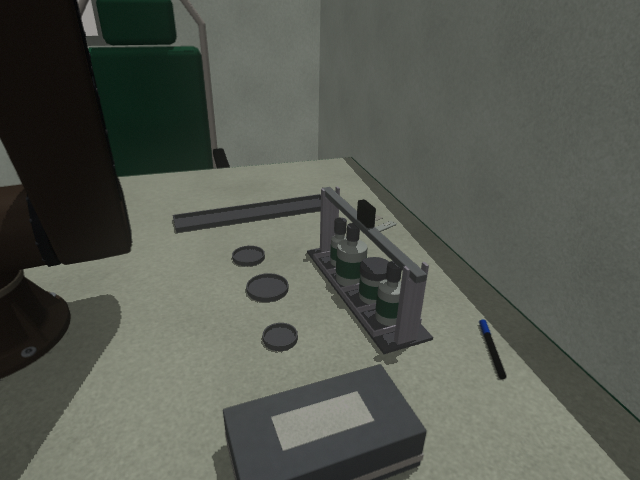

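Top view: the bar runs (244,203)–(429,184) with its grip at about (339,190). The stands are at (254,299), (313,291) and (380,293). The tray corners are about (139,190), (172,188), (180,370) and (144,372). The rack cells from left to right appear to hold a small bottle, the large bottle, the tub and the medium bottle.

```bash
python3 - <<'E'
from h import *
im=cv2.imread("pics/top0.png");ci=camera_info("top")
hsv=cv2.cvtColor(im,cv2.COLOR_BGR2HSV)
m=(hsv[...,2]<135).astype(np.uint8)*255
m[:150]=0
cs,_=cv2.findContours(m,cv2.RETR_EXTERNAL,cv2.CHAIN_APPROX_NONE)
for c in cs:
    a=cv2.contourArea(c)
    if a<400: continue
    p=c[:,0].astype(float); z=12 if a<2000 else 14
    w=np.array([onz(ci,u,v,z) for u,v in p]).astype(np.float32)
    r=cv2.minAreaRect(w)
    print(a,p.mean(0).round(),"rect",np.round(r[0]),np.round(r[1]),round(r[2],1))
for n,uv in {"barL":(244,203),"barR":(429,184)}.items(): print(n,onz(ci,*uv,154).round())
g=(hsv[...,2]<50).astype(np.uint8);g[:170]=0;g[215:]=0;g[:,:300]=0;g[:,400:]=0
ys,xs=np.nonzero(g);print("grip px",xs.min(),xs.max(),ys.min(),ys.max(),xs.mean(),ys.mean(),onz(ci,xs.mean(),ys.min()+2,194),onz(ci,xs.mean(),ys.mean(),184))
a=cv2.resize(im[160:260,235:445],None,fx=3.8,fy=3.8,interpolation=cv2.INTER_CUBIC)
s=cv2.imread("pics/side0.png")[180:360,295:445]
cv2.imwrite("pics/crop.png",np.hstack([cv2.resize(im[170:250,235:445],(525,200),interpolation=2),np.zeros((200,25,3),np.uint8)]))
cv2.imwrite("pics/crop.png",cv2.resize(s,(500,600),interpolation=2))
cv2.imwrite("pics/crop2.png",a)
E
```

```text
969.5 [254. 299.] rect [472. 138.] [80. 77.] 63.3
670.0 [380. 293.] rect [ 481. -144.] [66. 67.] 89.3
1251.0 [313. 291.] rect [488.   6.] [87. 92.] 89.5
7153.0 [486. 291.] rect [ 484. -392.] [263. 158.] 4.6
7080.0 [158. 281.] rect [521. 357.] [429.  91.] 4.4
8415.5 [338. 210.] rect [672. -58.] [139. 443.] 6.1
49786.0 [323. 371.] rect [430. -31.] [1631.  814.] 89.9
barL [656. 144.]
barR [ 694. -231.]
grip px 317 388 184 214 348.6303854875284 198.53968253968253 [678.16674013 -61.58904967] [655.90768199 -61.96839373]
```

View pics/crop.png

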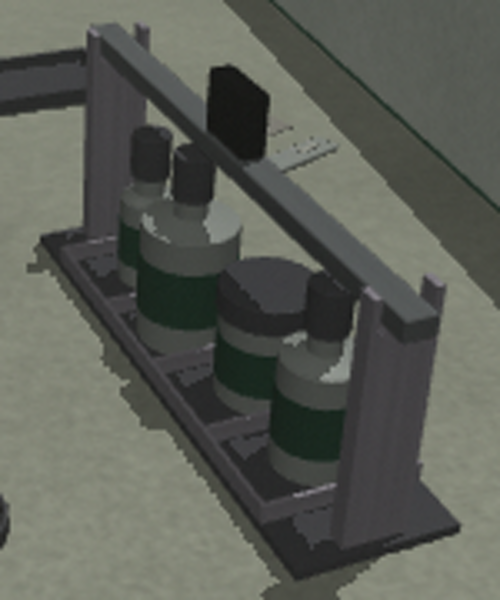

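View pics/crop2.png

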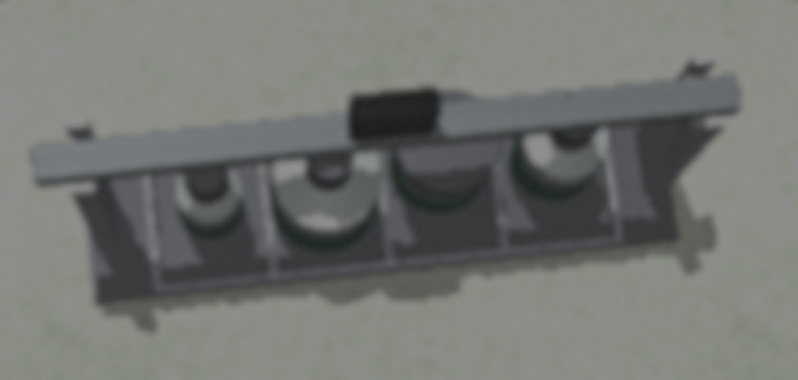

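The crops confirm the order from +y: small, large, tub, medium. The bar centre is about (675,-43) with a yaw of about +5.8°. I'll approach above it.

Call:
{"api": "move_arm", "payload": {"commands": [[[2.6,2.8,0.6],[0,0,4.1],1],[[2.6,2.8,0.6],[0,0,4.1],1],[[2.6,2.8,0.6],[0,0,4.1],1],[[2.6,2.8,0.6],[0,0,4.1],1],[[2.6,2.8,0.6],[0,0,4.1],1],[[2.6,2.8,0.6],[0,0,4.1],1],[[2.6,2.8,0.6],[0,0,4.1],1],[[2.6,2.8,0.6],[0,0,4.1],1],[[2.6,2.8,0.6],[0,0,4.1],1],[[2.6,2.8,0.6],[0,0,4.1],1]]}}

```text
t: 1.1
eef_pos: [411.1, -325.3, 274.8]
tcp_rot: [-3.141, -0.0, 0.961]
ft_force: [-0.0, -0.2, -0.4]
opening: 0.997
grip_force: 0.0
```

Call:
{"api": "move_arm", "payload": {"commands": [[[2.6,2.8,0.4],[0,0,4.1],1],[[2.6,2.8,0.4],[0,0,4.1],1],[[2.6,2.8,0.4],[0,0,4.1],1],[[2.6,2.8,0.4],[0,0,4.1],1],[[2.6,2.8,0.4],[0,0,4.1],1],[[2.6,2.8,0.4],[0,0,4.1],1],[[2.6,2.8,0.4],[0,0,4.1],1],[[2.6,2.8,0.4],[0,0,4.1],1],[[2.6,2.8,0.4],[0,0,4.1],1],[[0,0,0],[0,0,0],1]]}}

```text
t: 2.1
eef_pos: [646.3, -71.5, 310.1]
tcp_rot: [3.141, -0.001, 1.608]
ft_force: [-0.9, 0.0, -0.3]
opening: 1.003
grip_force: 0.0
```

```bash
python3 - <<'E'
from h import *
s=state();print(s["t"],s["eef_pos"].round(1),np.degrees(s["tcp_rot"]).round(1),s["joints"].round(2))
ci=camera_info("wrist");im=read_camera("wrist");cv2.imwrite("pics/w1.png",im);np.save("w1.npy",ci,allow_pickle=True)
print(np.round(ci["cam_to_world"],2).tolist(),np.array(ci["K"]).tolist(),ci["k1"])
t=camera_info("top")
for uv in [(139,190),(172,188),(180,370),(144,372)]: print(onz(t,*uv,14).round())
E
```

```text
2.1 [646.3 -71.5 310.1] [180.   -0.   92.1] [-0.21  0.46  1.36  0.    1.33 -0.25]
[[1.0, 0.04, 0.01, 642.68], [0.04, -0.97, -0.26, 0.1], [-0.0, 0.26, -0.97, 480.1], [0.0, 0.0, 0.0, 1.0]] [[363.4388755996169, 0.0, 325.67969526619623], [0.0, 363.4388755996169, 240.1460061253219], [0.0, 0.0, 1.0]] -0.0400031142285472
[727. 411.]
[730. 332.]
[317. 299.]
[312. 380.]
```

View pics/w1.png

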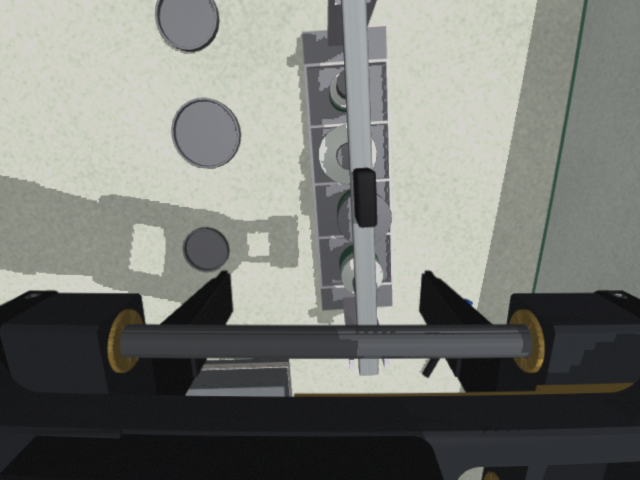

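The wrist view shows the bar running from (355,0) to (369,374) and the grip at x 354–377, y 168–227. I'll measure it.

```bash
python3 - <<'E'
from h import *
im=cv2.imread("pics/w1.png");ci=np.load("w1.npy",allow_pickle=True).item()
g=cv2.cvtColor(im,cv2.COLOR_BGR2GRAY)
print(g[60,335:385].tolist());print(g[290,340:400].tolist())
m=np.zeros_like(g);m[150:245,340:390]=(g[150:245,340:390]<45)*255
cs,_=cv2.findContours(m,0,1);c=max(cs,key=cv2.contourArea);print(cv2.boundingRect(c))
x,y,w,h=cv2.boundingRect(c)
for v in (y+5,y+h//2,y+h-5):
    xs=np.nonzero(m[v])[0];print(v,xs.min(),xs.max())
print("grip ends@194",onz(ci,x+w/2,y,194),onz(ci,x+w/2,y+h,194), "@154",onz(ci,x+w/2,y,154))
print("end",onz(ci,369,374,154))
E
```

```text
[139, 141, 142, 141, 142, 143, 142, 141, 124, 83, 121, 147, 161, 164, 167, 165, 162, 164, 165, 166, 167, 166, 164, 165, 165, 167, 169, 171, 171, 171, 170, 164, 150, 162, 194, 200, 205, 205, 205, 204, 204, 204, 204, 205, 204, 204, 204, 204, 205, 205]
[119, 120, 119, 119, 120, 119, 120, 123, 130, 135, 135, 136, 135, 112, 73, 69, 112, 143, 152, 155, 157, 157, 156, 156, 158, 155, 155, 155, 156, 155, 153, 153, 156, 158, 155, 144, 113, 113, 102, 117, 119, 120, 120, 120, 119, 120, 120, 120, 120, 119, 119, 128, 180, 202, 206, 208, 208, 207, 207, 209]
(353, 168, 24, 59)
173 353 374
197 355 375
222 358 376
grip ends@194 [673.75370749 -17.23824885] [676.74377297 -64.0636998 ] @154 [678.09829725 -19.6623607 ]
end [ 695.98782477 -228.77241997]
```

Call:
{"api": "move_arm", "payload": {"commands": [[[1.5,1.5,-0.5],[0,0,2],1],[[1.5,1.6,-0.5],[0,0,1.9],1],[[0,0,-3],[0,0,0],1],[[0,0,-3],[0,0,0],1],[[0,0,-3],[0,0,0],1],[[0,0,-2.5],[0,0,0],1],[[0,0,-1.5],[0,0,0],1],[[0,0,-0.8],[0,0,0],1],[[0,0,0],[0,0,0],1],[[0,0,0],[0,0,0],1]]}}

```text
t: 3.15
eef_pos: [674.6, -43.9, 163.3]
tcp_rot: [3.141, 0.0, 1.67]
ft_force: [0.2, -0.1, 0.3]
opening: 1.001
grip_force: 0.0
```

```bash
python3 - <<'E'
from h import *
s=state();print(s["t"],s["eef_pos"].round(1),np.degrees(s["tcp_rot"]).round(1))
a=read_camera("side");cv2.imwrite("pics/s1.png",cv2.resize(a[130:360,280:460],(470,600)))
E
```

```text
3.15 [674.6 -43.9 163.3] [180.    0.   95.7]
```

View pics/s1.png

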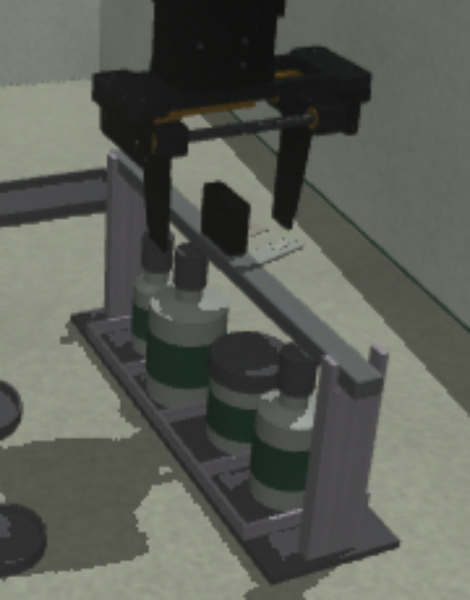

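The fingers straddle the grip, with tips at about (155,250) and (285,225) and the grip base at about (225,240). I'll close on it.

Call:
{"api": "move_arm", "payload": {"commands": [[[0.1,0.3,-0.1],[0,0,0.2],0.6],[[0,0,0],[0,0,0],0.4],[[0,0,0],[0,0,0],0.25],[[0,0,0],[0,0,0],0.1],[[0,0,0],[0,0,0],0],[[0,0,0],[0,0,0],0],[[0,0,0],[0,0,0],0],[[0,0,0],[0,0,0],0]]}}

```text
t: 4.0
eef_pos: [675.3, -40.7, 161.7]
tcp_rot: [3.141, 0.0, 1.674]
ft_force: [0.0, 0.5, -0.5]
opening: 0.379
grip_force: 0.0
```

Call:
{"api": "move_arm", "payload": {"commands": [[[0,0,0],[0,0,0],0],[[0,0,0],[0,0,0],0],[[0,0,0],[0,0,0],0],[[0,0,0],[0,0,0],0],[[0,0,0],[0,0,0],0],[[0,0,0],[0,0,0],0]]}}

```text
t: 4.6
eef_pos: [675.5, -40.7, 161.8]
tcp_rot: [3.141, 0.0, 1.674]
ft_force: [3.0, 0.0, 1.0]
opening: 0.166
grip_force: 30.0
```

Call:
{"api": "move_arm", "payload": {"commands": [[[0,0,0.3],[0,0,0],0],[[0,0,0.7],[0,0,0],0],[[0,0,1],[0,0,0],0],[[0,0,1.5],[0,0,0],0],[[0,0,2],[0,0,0],0],[[0,0,2],[0,0,0],0],[[0,0,1.5],[0,0,0],0],[[0,0,1],[0,0,0],0],[[0,0,0],[0,0,0],0]]}}

```text
t: 5.5
eef_pos: [675.6, -40.7, 263.4]
tcp_rot: [3.139, 0.001, 1.674]
ft_force: [0.6, -0.0, -2.7]
opening: 0.166
grip_force: 30.0
```

Call:
{"api": "move_arm", "payload": {"commands": [[[-0.3,0.8,0],[0,0,1.5],0],[[-0.6,1.6,0],[0,0,3],0],[[-0.8,2.1,0],[0,0,4.5],0],[[-0.8,2.1,0],[0,0,5],0],[[-0.8,2.1,0],[0,0,5],0],[[-0.8,2.1,0],[0,0,5],0],[[-0.8,2.1,0],[0,0,5],0],[[-0.8,2.1,0],[0,0,5],0],[[-0.8,2.1,0],[0,0,5],0],[[-0.8,2.1,0],[0,0,5],0]]}}

```text
t: 6.5
eef_pos: [600.8, 153.3, 260.9]
tcp_rot: [-3.141, -0.001, 2.449]
ft_force: [-0.2, 1.0, -3.0]
opening: 0.165
grip_force: 30.0
```

Call:
{"api": "move_arm", "payload": {"commands": [[[-0.8,2.1,0],[0,0,5],0],[[-0.8,2.1,0],[0,0,5],0],[[-0.8,2.1,0],[0,0,5],0],[[-0.8,2.1,0],[0,0,5],0],[[-0.8,2.1,0],[0,0,5],0],[[-0.8,2.1,0],[0,0,5],0],[[-0.8,2.1,0],[0,0,5],0],[[-0.7,2.1,0],[0,0,5],0],[[-0.6,1.6,0],[0,0,3],0],[[-0.2,0.8,0],[0,0,1.5],0]]}}

```text
t: 7.5
eef_pos: [529.9, 345.0, 261.2]
tcp_rot: [-3.142, -0.001, -3.06]
ft_force: [0.2, 0.3, -2.7]
opening: 0.167
grip_force: 30.0
```

Call:
{"api": "move_arm", "payload": {"commands": [[[0,0,0],[0,0,0],0],[[0,0,0],[0,0,0],0]]}}

```text
t: 7.7
eef_pos: [531.3, 343.0, 261.5]
tcp_rot: [-3.141, -0.0, -3.065]
ft_force: [-0.0, -0.0, -2.4]
opening: 0.166
grip_force: 30.0
```

```bash
python3 - <<'E'
from h import *
s=state();print(s["t"],s["eef_pos"].round(1),np.degrees(s["tcp_rot"]).round(1),s["joints"].round(2))
ci=camera_info("wrist");im=read_camera("wrist");cv2.imwrite("pics/w2.png",im);np.save("w2.npy",ci,allow_pickle=True)
t=read_camera("top");cv2.imwrite("pics/top2.png",t)
E
```

```text
7.7 [531.3 343.  261.5] [-180.    -0.  -175.6] [ 0.47  0.46  1.48 -0.    1.2  -1.18]
```

View pics/w2.png

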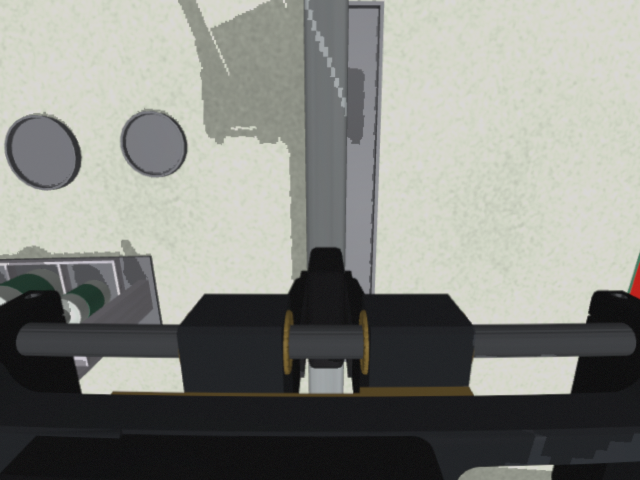

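View pics/top2.png

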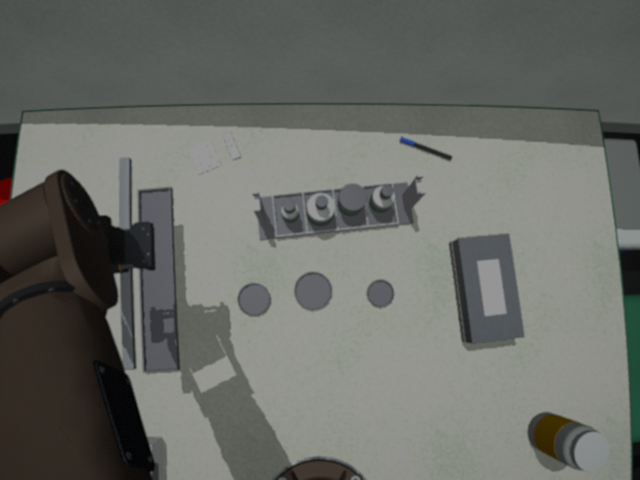

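The bar is above the tray, and the tray's right edge runs (382,6)–(371,290) in the wrist picture. In the top picture all the caps are visible in the cells.

```bash
python3 - <<'E'
from h import *
ci=np.load("w2.npy",allow_pickle=True).item()
for uv in [(383,3),(377,150),(371,290)]: print("tray edge",onz(ci,*uv,14).round(1))
im=cv2.imread("pics/top2.png");t=camera_info("top")
cv2.imwrite("pics/crop3.png",cv2.resize(im[170:250,250:430],(800,356),interpolation=2))
for uv in [(290,210),(321,202),(384,192)]: print(onz(t,*uv,124))
E
```

```text
tray edge [312.9 384.7]
tray edge [460.8 394.4]
tray edge [628.6 405.7]
[648.29303867  53.20010868]
[664.88914584 -10.75238202]
[ 685.94084043 -142.55105098]
```

View pics/crop3.png

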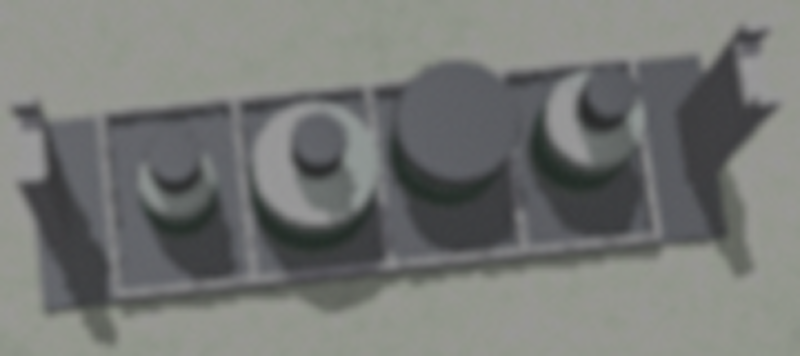

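Call:
{"api": "move_arm", "payload": {"commands": [[[-0.4,0.7,-1],[0,0,0],0],[[-0.4,0.8,-2.5],[0,0,-0.3],0],[[0,0,-3],[0,0,0],0],[[0,0,-3.5],[0,0,0],0],[[0,0,-3.5],[0,0,0],0],[[0,0,-3],[0,0,0],0],[[0,0,-2.5],[0,0,0],0],[[0,0,-1.5],[0,0,0],0],[[0,0,-0.8],[0,0,0],0],[[0,0,0],[0,0,0],0]]}}

```text
t: 8.8
eef_pos: [523.1, 358.2, 48.0]
tcp_rot: [-3.141, -0.001, -3.07]
ft_force: [-0.0, -0.3, -1.6]
opening: 0.166
grip_force: 30.0
```

Call:
{"api": "move_arm", "payload": {"commands": [[[0,0,0],[0,0,0],0],[[0,0,0],[0,0,0],0]]}}

```text
t: 9.0
eef_pos: [523.8, 358.6, 49.9]
tcp_rot: [3.141, 0.002, -3.07]
ft_force: [0.5, -0.4, -3.3]
opening: 0.171
grip_force: 30.0
```

```bash
python3 - <<'E'
from h import *
s=state();print(s["t"],s["eef_pos"].round(1),np.degrees(s["tcp_rot"]).round(1))
a=read_camera("side")[140:290,100:330];b=read_camera("wrist")
cv2.imwrite("pics/m1.png",np.hstack([cv2.resize(a,(400,300)),cv2.resize(b,(400,300))]))
E
```

```text
9.0 [523.8 358.6  49.9] [ 1.799e+02  1.000e-01 -1.759e+02]
```

View pics/m1.png

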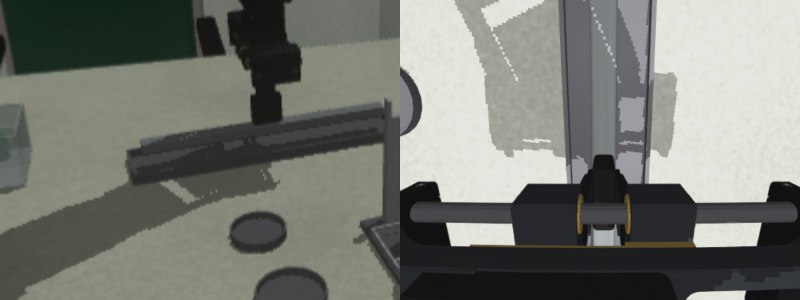

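```bash
python3 - <<'E'
from h import *
ci=camera_info("wrist");g=cv2.cvtColor(read_camera("wrist"),cv2.COLOR_BGR2GRAY).astype(int)
for r in (20,150):
    d=np.diff(g[r]);print(r,[(i,int(d[i])) for i in range(220,450) if abs(d[i])>18])
def at(u,v,z): return onz(ci,u,v,z).round(1)
for v,a,b,c,d in [(20,261,408,286,350),(150,263,402,285,348)]: print(at(a,v,14),at(b,v,14),at(c,v,42),at(d,v,42))
E
```

```text
20 [(253, -26), (254, -20), (261, -24), (264, 26), (354, 26), (395, -37), (398, -32), (401, 35), (402, 59), (409, 36), (410, 36)]
150 [(259, -23), (266, -19), (269, 22), (394, -28), (397, 33), (404, 33), (442, 39)]
[391.4 315.2] [385.9 390.1] [398.7 331.3] [396.7 359.4]
[456.3 318.3] [450.8 394.7] [454.8 333.4] [452.6 363.3]
```

Call:
{"api": "move_arm", "payload": {"commands": [[[0,0.2,-1],[0,0,0],0],[[0,0,-0.8],[0,0,0],0],[[0,0,-0.4],[0,0,0],0],[[0,0,0],[0,0,0],0],[[0,0,0],[0,0,0],0],[[0,0,0],[0,0,0],0]]}}

```text
t: 9.75
eef_pos: [523.2, 360.3, 26.4]
tcp_rot: [-3.142, -0.0, -3.07]
ft_force: [-1.0, 1.1, -2.6]
opening: 0.165
grip_force: 30.0
```

Call:
{"api": "move_arm", "payload": {"commands": [[[0,0,-0.1],[0,0,0],0],[[0,0,0],[0,0,0],0],[[0,0,0],[0,0,0],0.3],[[0,0,0],[0,0,0],0.5],[[0,0,0],[0,0,0],0.5],[[0,0,0],[0,0,0],0.5],[[0,0,1],[0,0,0],0.5],[[0,0,3],[0,0,0],0.5],[[0,0,4],[0,0,0],0.5],[[0,0,5],[0,0,0],0.5]]}}

```text
t: 10.75
eef_pos: [522.6, 359.9, 156.6]
tcp_rot: [-3.141, -0.002, -3.07]
ft_force: [0.8, 0.5, 0.2]
opening: 0.499
grip_force: 0.0
```

Call:
{"api": "move_arm", "payload": {"commands": [[[0.5,-2,4],[0,0,-6],0.5],[[0.5,-3,4],[0,0,-8],0.5],[[1,-4,4],[0,0,-8],0.5],[[1,-4,2],[0,0,-8],0.5],[[1,-4,0],[0,0,-8],0.5],[[1,-4,0],[0,0,-8],0.5],[[1,-4,0],[0,0,-8],0.5],[[1,-3,0],[0,0,-8],0.5],[[0.5,-2,0],[0,0,-8],0.5],[[0,0,0],[0,0,-8],0.5]]}}

```text
t: 11.75
eef_pos: [597.3, 63.1, 290.9]
tcp_rot: [3.141, 0.001, 1.843]
ft_force: [-0.8, 0.5, -0.2]
opening: 0.5
grip_force: 0.0
```

Call:
{"api": "move_arm", "payload": {"commands": [[[1,-2,0],[0,0,-5],0.5],[[1,-2,0],[0,0,-4.6],0.5],[[0,0,0],[0,0,0],0.5],[[0,0,0],[0,0,0],0.5]]}}

```text
t: 12.15
eef_pos: [616.7, 25.6, 290.6]
tcp_rot: [3.141, -0.0, 1.685]
ft_force: [-0.0, -0.6, 0.3]
opening: 0.502
grip_force: 0.0
```

```bash
python3 - <<'E'
from h import *
s=state();print(s["t"],s["eef_pos"].round(1),np.degrees(s["tcp_rot"]).round(1))
ci=camera_info("wrist");im=read_camera("wrist");cv2.imwrite("pics/w3.png",im);np.save("w3.npy",ci,allow_pickle=True)
cv2.imwrite("pics/top3.png",read_camera("top"))
E
```

```text
12.15 [616.7  25.6 290.6] [180.   -0.   96.6]
```

View pics/w3.png

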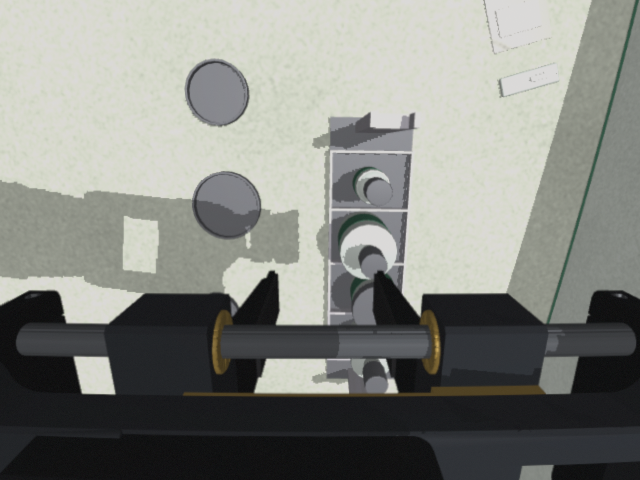

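The wrist view shows cap tops at about small (379,193), large (374,261) and medium (376,383). The medium stand is at (217,92) and the large stand at (227,204).

```bash
python3 - <<'E'
from h import *
im=cv2.imread("pics/w3.png");ci=np.load("w3.npy",allow_pickle=True).item()
g=cv2.cvtColor(im,cv2.COLOR_BGR2GRAY)
for n,(u,v),z in [("small",(379,193),114),("large",(374,261),134),("medium",(376,383),124)]:
    roi=cv2.resize(g[v-28:v+28,u-28:u+28],None,fx=4,fy=4,interpolation=2)
    c=cv2.HoughCircles(roi,cv2.HOUGH_GRADIENT,1,30,param1=80,param2=12,minRadius=36,maxRadius=80)
    for cc in (c[0][:3] if c is not None else []):
        uu,vv=u-28+cc[0]/4,v-28+cc[1]/4;print(n,round(uu,1),round(vv,1),round(cc[2]/4,1),onz(ci,uu,vv,z).round(1))
    print(n,"eye",onz(ci,u,v,z).round(1))
t=camera_info("top")
for n,uv,z in [("small",(289.8,206),114),("large",(322,201),134),("medium",(386.1,191),124)]: print("top",n,onz(t,*uv,z).round(1))
for n,(u,v) in {"med":(217,92),"lar":(227,204)}.items(): print(n,onz(ci,u,v,12).round(1))
E
```

```text
small 373.6 187.6 17.3 [657.4  61.4]
small 382.4 195.1 16.4 [666.8  55.3]
small 369.6 180.9 14.4 [652.7  67.3]
small eye [663.3  56.9]
large 374.6 267.1 13.5 [666.6 -11. ]
large 369.1 259.9 14.6 [660.3  -4.4]
large 380.1 250.6 19.8 [669.3   5.8]
large eye [665.1  -5. ]
medium 377.1 388.9 12.8 [ 692.2 -152.3]
medium 374.4 371.9 12.0 [ 685.9 -131.4]
medium 371.1 379.9 19.8 [ 684.  -141.7]
medium eye [ 689.8 -145. ]
top small [659.3  53.9]
top large [664.4 -12.4]
top medium [ 688.1 -147.1]
med [475.1 140.5]
lar [493.3  10.1]
```

Call:
{"api": "move_arm", "payload": {"commands": [[[1.5,1,0],[0,0,0],0.6],[[1.5,1,-1],[0,0,0],0.6],[[1.4,1.1,-2],[0,0,0],0.6],[[0,0,-3],[0,0,0],0.6],[[0,0,-3.5],[0,0,0],0.6],[[0,0,-3.5],[0,0,0],0.6],[[0,0,-3],[0,0,0],0.6],[[0,0,-2],[0,0,0],0.6],[[0,0,-1],[0,0,0],0.6],[[0,0,0],[0,0,0],0.6]]}}

```text
t: 13.25
eef_pos: [660.4, 57.2, 99.5]
tcp_rot: [-3.14, -0.0, 1.686]
ft_force: [-0.1, 0.3, 0.5]
opening: 0.601
grip_force: 0.0
```

```bash
python3 - <<'E'
from h import *
s=state();print(s["t"],s["eef_pos"].round(1),np.degrees(s["tcp_rot"]).round(1),s["ft_force"].round(1))
a=read_camera("side")[130:330,290:440];b=read_camera("wrist")[150:400,230:450]
cv2.imwrite("pics/m2.png",np.hstack([cv2.resize(a,(400,533)),cv2.resize(b,(400,533))]))
E
```

```text
13.25 [660.4  57.2  99.5] [-179.9   -0.    96.6] [-0.1  0.3  0.5]
```

View pics/m2.png

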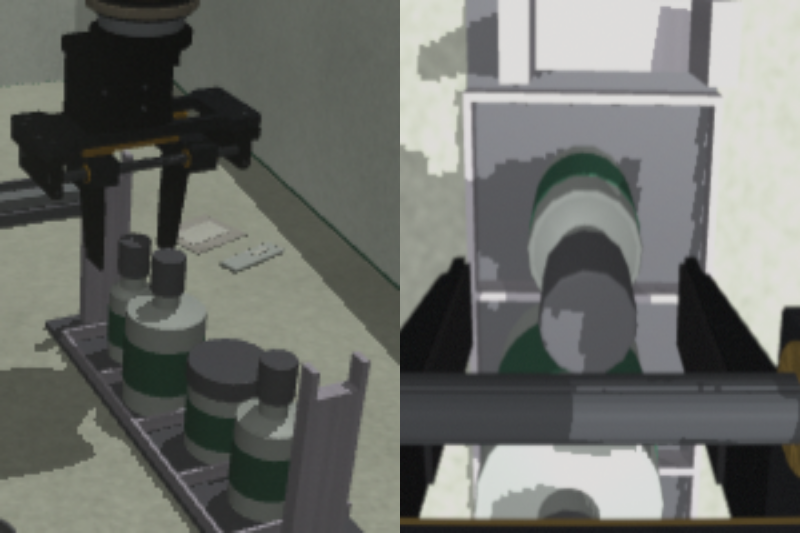

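```bash
python3 - <<'E'
from h import *
ci=camera_info("wrist");print(onz(ci,333.5,301,114).round(1),state()["eef_pos"].round(1))
E
```

```text
[663.9  57.5] [661.4  57.  101.4]
```

Cap centred within 3 mm. I'll lower and close.

Call:
{"api": "move_arm", "payload": {"commands": [[[0.2,0,-0.8],[0,0,0],0.6],[[0,0,-0.7],[0,0,0],0.6],[[0,0,0],[0,0,0],0.4],[[0,0,0],[0,0,0],0.2],[[0,0,0],[0,0,0],0],[[0,0,0],[0,0,0],0],[[0,0,0],[0,0,0],0],[[0,0,0],[0,0,0],0],[[0,0,0],[0,0,0],0],[[0,0,0],[0,0,0],0]]}}

```text
t: 14.35
eef_pos: [663.0, 56.6, 85.4]
tcp_rot: [3.141, 0.0, 1.684]
ft_force: [0.8, -0.5, 0.4]
opening: 0.268
grip_force: 30.0
```

Call:
{"api": "move_arm", "payload": {"commands": [[[0,0,0.5],[0,0,0],0],[[0,0,1.5],[0,0,0],0],[[0,0,2.5],[0,0,0],0],[[0,0,3],[0,0,0],0],[[0,0,3],[0,0,0],0],[[0,0,2.5],[0,0,0],0],[[-0.6,-0.7,1],[0,0,0],0],[[-1.3,-1.4,0],[0,0,0],0],[[-2,-2.2,0],[0,0,0],0],[[-2,-2.2,0],[0,0,0],0]]}}

```text
t: 15.35
eef_pos: [602.5, -9.1, 225.0]
tcp_rot: [-3.141, -0.0, 1.685]
ft_force: [0.3, -0.9, -1.0]
opening: 0.268
grip_force: 30.0
```

```bash
python3 - <<'E'
from h import *
s=state();print(s["t"],s["eef_pos"].round(1),s["opening"],s["grip_force"])
im=cv2.imread("pics/w1.png");ci=np.load("w1.npy",allow_pickle=True).item()
for f,cs in [("w1",[("lar",(206,132)),("sml",(206,249))]),("w3",[("med",(217,92)),("lar",(227,204))])]:
    im=cv2.imread(f"pics/{f}.png",0);ci=np.load(f+".npy",allow_pickle=True).item()
    for n,(u,v) in cs:
        m=np.zeros_like(im);m[v-42:v+42,u-42:u+42]=(im[v-42:v+42,u-42:u+42]<130)*255
        k,_=cv2.findContours(m,0,1);c=max(k,key=cv2.contourArea);e=cv2.fitEllipse(c)
        print(f,n,np.round(e[0]),np.round(e[1]),onz(ci,*e[0],12).round(1),onz(ci,u,v,12).round(1))
E
```

```text
15.35 [602.5  -9.1 225. ] 0.26823928827407395 29.954231679439545
w1 lar [206. 133.] [66. 71.] [493.1   7.7] [493.2   8.9]
w1 sml [208. 256.] [45. 69.] [ 488.2 -153.4] [ 486.4 -143.1]
w3 med [217.  93.] [60. 66.] [475.4 139.9] [475.1 140.5]
w3 lar [226. 205.] [67. 69.] [492.6   8.2] [493.3  10.1]
```

Call:
{"api": "move_arm", "payload": {"commands": [[[-2,-2.2,0],[0,0,0],0],[[-2,-2.3,0],[0,0,0],0],[[-2,-2.3,0],[0,0,0],0],[[-2,-2.3,0],[0,0,0],0],[[-2,-2.2,0],[0,0,0],0],[[-1.2,-1.4,0],[0,0,0],0],[[-0.6,-0.7,-1],[0,0,0],0],[[0,0,-2.5],[0,0,0],0],[[0,0,-3],[0,0,0],0],[[0,0,-2],[0,0,0],0]]}}

```text
t: 16.35
eef_pos: [485.0, -141.9, 138.1]
tcp_rot: [-3.14, -0.001, 1.684]
ft_force: [0.0, 0.3, -1.3]
opening: 0.27
grip_force: 30.0
```

Call:
{"api": "move_arm", "payload": {"commands": [[[0,0,-1.5],[0,0,0],0],[[0,0,0],[0,0,0],0],[[0,0,0],[0,0,0],0]]}}

```text
t: 16.65
eef_pos: [485.9, -142.1, 125.1]
tcp_rot: [-3.141, -0.0, 1.685]
ft_force: [0.2, 1.2, -1.0]
opening: 0.27
grip_force: 30.0
```

Call:
{"api": "move_arm", "payload": {"commands": [[[0,0,-1.5],[0,0,0],0],[[0,0,-1.2],[0,0,0],0],[[0,0,-0.8],[0,0,0],0],[[0,0,-0.4],[0,0,0],0],[[0,0,-0.2],[0,0,0],0],[[0,0,0],[0,0,0],0],[[0,0,0],[0,0,0],0]]}}

```text
t: 17.35
eef_pos: [486.1, -142.4, 84.6]
tcp_rot: [3.141, 0.0, 1.684]
ft_force: [0.3, -0.4, -1.1]
opening: 0.266
grip_force: 30.0
```

Call:
{"api": "move_arm", "payload": {"commands": [[[0,0,-0.1],[0,0,0],0],[[0,0,0],[0,0,0],0.3],[[0,0,0],[0,0,0],0.6],[[0,0,0],[0,0,0],0.6],[[0,0,0],[0,0,0],0.6],[[0,0,1],[0,0,0],0.6],[[0,0,3],[0,0,0],0.6],[[0,0,4],[0,0,0],0.6],[[0,0,4],[0,0,0],0.6],[[0,0,2],[0,0,0],0.6]]}}

```text
t: 18.35
eef_pos: [486.5, -142.5, 227.3]
tcp_rot: [3.138, 0.002, 1.685]
ft_force: [-0.7, 0.1, -1.0]
opening: 0.602
grip_force: 0.0
```

Call:
{"api": "move_arm", "payload": {"commands": [[[1,1,0],[0,0,0],0.6],[[3,2,0],[0,0,0],0.6],[[3.5,2.5,0],[0,0,0],0.6],[[3.5,2.5,0],[0,0,0],0.6],[[3.5,2.5,0],[0,0,0],0.6],[[2.5,2,-1],[0,0,0],0.6],[[1.1,0.9,-3],[0,0,0],0.6],[[0,0,-4],[0,0,0],0.6],[[0,0,-2],[0,0,0],0.6],[[0,0,0],[0,0,0],0.6]]}}

```text
t: 19.35
eef_pos: [665.4, -7.4, 119.2]
tcp_rot: [-3.135, -0.002, 1.685]
ft_force: [0.5, -1.1, -0.0]
opening: 0.597
grip_force: 0.0
```

```bash
python3 - <<'E'
from h import *
ci=camera_info("wrist");b=read_camera("wrist")
s=state();print(s["t"],s["eef_pos"].round(1),s["opening"])
for z in(134,):
  for p in [(667,-8,z),(680,-8,z),(654,-8,z)]: print(np.round(pix(ci,p)))
np.save("w4.npy",ci,allow_pickle=True)
a=read_camera("side")[220:370,220:440]
cv2.imwrite("pics/m3.png",np.hstack([cv2.resize(a,(360,245)),b[150:395,230:450]]))
E
```

```text
19.4 [666.4  -7.7 121.6] 0.5989025177097278
[331. 305.]
[359. 308.]
[303. 302.]
```

View pics/m3.png

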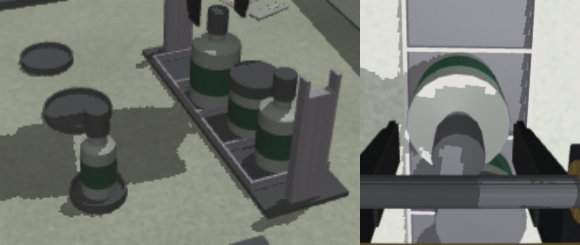

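The small bottle stands in its cup. The large cap is at about (330,308) in the wrist picture against (331,305) expected, so it is aligned.

Call:
{"api": "move_arm", "payload": {"commands": [[[0,0,-1],[0,0,0],0.6],[[0,0,-0.9],[0,0,0],0.6],[[0,0,0],[0,0,0],0.4],[[0,0,0],[0,0,0],0.2],[[0,0,0],[0,0,0],0],[[0,0,0],[0,0,0],0],[[0,0,0],[0,0,0],0],[[0,0,0],[0,0,0],0],[[0,0,0],[0,0,0],0],[[0,0,0],[0,0,0],0]]}}

```text
t: 20.45
eef_pos: [667.0, -8.4, 104.6]
tcp_rot: [3.141, 0.0, 1.684]
ft_force: [-1.8, -0.5, 3.6]
opening: 0.267
grip_force: 30.0
```

Call:
{"api": "move_arm", "payload": {"commands": [[[0,0,0.4],[0,0,0],0],[[0,0,1],[0,0,0],0],[[0,0,2],[0,0,0],0],[[0,0,2.5],[0,0,0],0],[[0,0,2],[0,0,0],0],[[0,0,0.6],[0,0,0],0],[[-0.7,0,0],[0,0,0],0],[[-1.5,0.1,0],[0,0,0],0],[[-2.2,0.2,0],[0,0,0],0],[[-2.6,0.3,0],[0,0,0],0]]}}

```text
t: 21.45
eef_pos: [595.3, -2.3, 187.7]
tcp_rot: [-3.139, -0.001, 1.684]
ft_force: [0.1, 0.1, -2.9]
opening: 0.268
grip_force: 30.0
```

Call:
{"api": "move_arm", "payload": {"commands": [[[-2.6,0.3,0],[0,0,0],0],[[-2.6,0.3,0],[0,0,0],0],[[-2.2,0.3,0],[0,0,0],0],[[-1.6,0.2,0],[0,0,0],0],[[-1,0,0],[0,0,0],0],[[-0.4,0,0],[0,0,0],0],[[0,0,-1],[0,0,0],0],[[0,0,-1.5],[0,0,0],0],[[0,0,-1],[0,0,0],0],[[0,0,0],[0,0,0],0]]}}

```text
t: 22.45
eef_pos: [492.6, 8.6, 152.5]
tcp_rot: [-3.139, -0.001, 1.684]
ft_force: [0.4, -0.2, -3.3]
opening: 0.267
grip_force: 30.0
```

Call:
{"api": "move_arm", "payload": {"commands": [[[0,0,0],[0,0,0],0],[[0,0,0],[0,0,0],0]]}}

```text
t: 22.65
eef_pos: [493.4, 8.6, 154.6]
tcp_rot: [3.141, 0.0, 1.684]
ft_force: [0.2, -0.9, -2.8]
opening: 0.27
grip_force: 30.0
```

Lower by about 51 mm to z≈103.

Call:
{"api": "move_arm", "payload": {"commands": [[[0,0,-1.5],[0,0,0],0],[[0,0,-1.5],[0,0,0],0],[[0,0,-1],[0,0,0],0],[[0,0,-0.6],[0,0,0],0],[[0,0,-0.3],[0,0,0],0],[[0,0,-0.2],[0,0,0],0],[[0,0,0],[0,0,0],0],[[0,0,0],[0,0,0],0]]}}

```text
t: 23.45
eef_pos: [493.1, 8.6, 103.6]
tcp_rot: [3.141, 0.0, 1.684]
ft_force: [0.9, 0.6, -3.5]
opening: 0.266
grip_force: 30.0
```

Call:
{"api": "move_arm", "payload": {"commands": [[[0,0,-0.1],[0,0,0],0],[[0,0,0],[0,0,0],0.3],[[0,0,0],[0,0,0],0.6],[[0,0,0],[0,0,0],0.6],[[0,0,0],[0,0,0],0.6],[[0,0,1],[0,0,0],0.6],[[0,0,3],[0,0,0],0.6],[[0,0,4],[0,0,0],0.6],[[0,0,3],[0,0,0],0.6],[[0.5,0,1],[0,0,0],0.6]]}}

```text
t: 24.45
eef_pos: [498.6, 8.6, 225.9]
tcp_rot: [3.137, 0.001, 1.684]
ft_force: [0.1, 1.1, 0.3]
opening: 0.601
grip_force: 0.0
```

Call:
{"api": "move_arm", "payload": {"commands": [[[2,-1.5,0],[0,0,0],0.6],[[3.5,-2.8,0],[0,0,0],0.6],[[3.5,-2.8,0],[0,0,0],0.6],[[3.5,-2.8,0],[0,0,0],0.6],[[3.5,-2.8,0],[0,0,0],0.6],[[2.2,-1.8,-1],[0,0,0],0.6],[[1,-0.9,-3],[0,0,0],0.6],[[0,0,-4],[0,0,0],0.6],[[0,0,-2.5],[0,0,0],0.6],[[0,0,0],[0,0,0],0.6]]}}

```text
t: 25.45
eef_pos: [688.2, -145.0, 112.8]
tcp_rot: [-3.135, -0.003, 1.684]
ft_force: [-0.4, 0.1, -0.8]
opening: 0.6
grip_force: 0.0
```

```bash
python3 - <<'E'
from h import *
ci=camera_info("wrist");b=read_camera("wrist")
s=state();print(s["t"],s["eef_pos"].round(1),s["opening"])
for p in [(690,-145,124),(703,-145,124),(677,-145,124)]: print(np.round(pix(ci,p)))
a=read_camera("side")[220:370,220:440]
cv2.imwrite("pics/m4.png",np.hstack([cv2.resize(a,(360,245)),cv2.resize(b[150:395,230:450],None,fx=1,fy=1)]))
E
```

```text
25.5 [ 689.4 -145.2  115.7] 0.5994241322645097
[332. 300.]
[359. 303.]
[304. 298.]
```

View pics/m4.png

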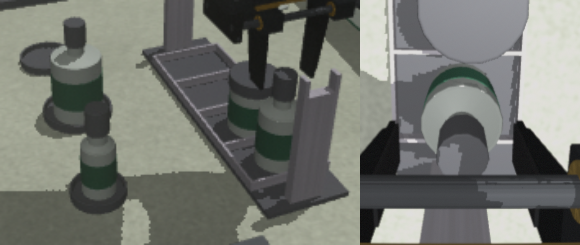

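The large and small bottles stand in their cups. The medium cap is at about (334,306), 1–3 mm off, so I'll lower and grip.

Call:
{"api": "move_arm", "payload": {"commands": [[[0.1,-0.2,-1.2],[0,0,0],0.6],[[0,0,-1],[0,0,0],0.6],[[0,0,0],[0,0,0],0.4],[[0,0,0],[0,0,0],0.2],[[0,0,0],[0,0,0],0],[[0,0,0],[0,0,0],0],[[0,0,0],[0,0,0],0],[[0,0,0],[0,0,0],0],[[0,0,0],[0,0,0],0],[[0,0,0],[0,0,0],0]]}}

```text
t: 26.55
eef_pos: [691.2, -147.4, 95.6]
tcp_rot: [3.141, 0.0, 1.684]
ft_force: [-0.3, -0.3, 3.1]
opening: 0.271
grip_force: 30.0
```

Call:
{"api": "move_arm", "payload": {"commands": [[[0,0,0.4],[0,0,0],0],[[0,0,1],[0,0,0],0],[[0,0,2],[0,0,0],0],[[0,0,3],[0,0,0],0],[[0,0,3.2],[0,0,0],0],[[0,0,3],[0,0,0],0],[[0,0,2],[0,0,0],0],[[-0.5,0.7,0.4],[0,0,0],0],[[-1,1.4,0],[0,0,0],0],[[-1.7,2.2,0],[0,0,0],0]]}}

```text
t: 27.55
eef_pos: [658.2, -104.2, 244.1]
tcp_rot: [-3.14, -0.0, 1.683]
ft_force: [-0.1, 0.2, -2.3]
opening: 0.268
grip_force: 30.0
```

Call:
{"api": "move_arm", "payload": {"commands": [[[-2.1,2.8,0],[0,0,0],0],[[-2.1,2.8,0],[0,0,0],0],[[-2.1,2.8,0],[0,0,0],0],[[-2.1,2.8,0],[0,0,0],0],[[-2.1,2.8,0],[0,0,0],0],[[-2.1,2.8,0],[0,0,0],0],[[-2.1,2.8,0],[0,0,0],0],[[-1.9,2.5,0],[0,0,0],0],[[-1.2,1.5,0],[0,0,0],0],[[-0.6,0.8,0],[0,0,0],0]]}}

```text
t: 28.55
eef_pos: [473.1, 140.9, 244.8]
tcp_rot: [-3.14, -0.0, 1.686]
ft_force: [0.7, -0.1, -1.8]
opening: 0.269
grip_force: 30.0
```

Call:
{"api": "move_arm", "payload": {"commands": [[[0,0,-1],[0,0,0],0],[[0,0,-2.5],[0,0,0],0],[[0,0,-3],[0,0,0],0],[[0,0,-2.5],[0,0,0],0],[[0,0,-1],[0,0,0],0],[[0,0,0],[0,0,0],0],[[0,0,0],[0,0,0],0]]}}

```text
t: 29.25
eef_pos: [475.5, 139.4, 145.7]
tcp_rot: [3.141, 0.0, 1.684]
ft_force: [-0.3, 0.3, -1.7]
opening: 0.266
grip_force: 30.0
```

Lower by about 51 mm to z≈94.5.

Call:
{"api": "move_arm", "payload": {"commands": [[[0,0,-1.5],[0,0,0],0],[[0,0,-1.5],[0,0,0],0],[[0,0,-1],[0,0,0],0],[[0,0,-0.6],[0,0,0],0],[[0,0,-0.3],[0,0,0],0],[[0,0,-0.2],[0,0,0],0],[[0,0,0],[0,0,0],0],[[0,0,0],[0,0,0],0]]}}

```text
t: 30.05
eef_pos: [475.1, 139.7, 94.6]
tcp_rot: [3.141, 0.0, 1.684]
ft_force: [-0.6, -0.1, -1.7]
opening: 0.268
grip_force: 30.0
```

Call:
{"api": "move_arm", "payload": {"commands": [[[0,0,-0.1],[0,0,0],0],[[0,0,0],[0,0,0],0.3],[[0,0,0],[0,0,0],0.6],[[0,0,0],[0,0,0],0.6],[[0,0,0],[0,0,0],0.6],[[0,0,1],[0,0,0],0.6],[[0,0,3],[0,0,0],0.6],[[0,0,4],[0,0,0],0.6],[[0,0,4],[0,0,0],0.6],[[0,0,4],[0,0,0],0.6]]}}

```text
t: 31.05
eef_pos: [474.6, 139.6, 255.7]
tcp_rot: [3.141, 0.0, 1.684]
ft_force: [-0.0, 0.1, 1.0]
opening: 0.604
grip_force: 0.0
```

Call:
{"api": "move_arm", "payload": {"commands": [[[1,-2,1],[0,0,0],0.6],[[2,-4,1],[0,0,0],0.6],[[2,-4,1],[0,0,0],0.6],[[2,-4,0],[0,0,0],0.6],[[1,-4,0],[0,0,0],0.6],[[1,-4,0],[0,0,0],0.6],[[0,-4,0],[0,0,0],0.6],[[0,-3,0],[0,0,0],0.6],[[0,-1,0],[0,0,0],0.6],[[0,0,0],[0,0,0],0.6]]}}

```text
t: 32.05
eef_pos: [564.7, -161.1, 283.6]
tcp_rot: [3.141, -0.0, 1.683]
ft_force: [-0.4, 1.4, 0.4]
opening: 0.6
grip_force: 0.0
```

```bash
python3 - <<'E'
from h import *
s=state();print(s["t"],s["eef_pos"].round(1))
# side view: green label bands, triangulated onto each stand's expected label mid height
im=read_camera("side");ci=camera_info("side");h=cv2.cvtColor(im,cv2.COLOR_BGR2HSV)
m=cv2.inRange(h,(45,70,20),(95,255,110));m[:170]=0
n,_,st,c=cv2.connectedComponentsWithStats(m)
for i in range(1,n):
    if st[i,4]>60: print("green",c[i].round(),st[i].tolist())
for k,p in dict(small=(486,-142,40),medium=(475,140,45),large=(493,9,50)).items(): print(k,np.round(pix(ci,p)))
# top view: bar/grip in tray
t=camera_info("top");a=cv2.cvtColor(read_camera("top"),cv2.COLOR_BGR2GRAY)
for x in (400,470,600,680):
    c0=pix(t,(x,358+(x-523)*.072,14));r=int(round(c0[1]));print(x,np.round(c0),a[r,int(c0[0])-24:int(c0[0])+25].tolist())
print("grip px exp",np.round(pix(t,(523,360,58))))
b=np.zeros_like(a);b[185:375,140:182]=(a[185:375,140:182]<42)*255
y,x=np.nonzero(b);print(x.min(),x.max(),y.min(),y.max(),np.median(x),np.median(y),len(x))
E
```

```text
32.05 [ 564.7 -161.1  283.6]
green [135. 172.] [108, 170, 76, 7, 292]
green [247. 247.] [237, 241, 20, 14, 164]
green [265. 278.] [252, 269, 30, 19, 317]
green [375. 291.] [361, 282, 29, 18, 322]
green [279. 328.] [269, 317, 22, 19, 206]
green [587. 373.] [525, 316, 115, 106, 172]
small [279. 320.]
medium [248. 241.]
large [267. 268.]
400 [159. 332.] [181, 179, 177, 177, 178, 177, 163, 135, 97, 70, 76, 100, 111, 111, 112, 112, 112, 112, 110, 107, 118, 137, 145, 145, 145, 146, 147, 144, 124, 87, 74, 96, 111, 114, 114, 113, 114, 115, 114, 115, 114, 102, 76, 71, 107, 147, 172, 178, 177]
470 [158. 300.] [179, 181, 178, 179, 180, 178, 162, 129, 90, 66, 81, 106, 113, 113, 113, 113, 114, 113, 113, 118, 130, 142, 146, 146, 147, 149, 149, 143, 120, 78, 65, 89, 110, 117, 116, 117, 117, 116, 117, 117, 113, 91, 76, 109, 156, 175, 176, 175, 175]
600 [156. 243.] [179, 178, 177, 179, 178, 169, 144, 109, 81, 89, 108, 117, 117, 116, 115, 115, 115, 116, 116, 124, 139, 144, 145, 147, 149, 150, 149, 132, 97, 77, 95, 114, 118, 120, 119, 119, 118, 118, 120, 112, 88, 79, 123, 169, 182, 181, 180, 180, 180]
680 [155. 209.] [180, 180, 181, 182, 183, 179, 163, 126, 87, 71, 89, 111, 117, 117, 117, 117, 118, 117, 117, 120, 130, 142, 147, 145, 147, 151, 151, 138, 103, 77, 91, 112, 118, 118, 119, 119, 119, 120, 121, 111, 86, 82, 126, 167, 181, 181, 181, 181, 180]
grip px exp [150. 275.]
150 158 267 285 155.0 278.0 91
```

The bar lies centred in the tray with its grip up. All three label bands are at their stands, and the tub is still in the rack.

```bash
python3 -c "
from cell import env
print(env.job_done())"
```

```text
the job is handed in; nothing more can be done
None
```

I handed the job in at about 32 s: the bar lies flat in the tray with its grip up, each of the three bottles stands in its own stand, and the tub is still in the rack; the final state was checked by camera measurements only, and no verdict came back.

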